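# Hang the blue cap wrench on the carousel's free hook

### The job

Turn the wrench carousel by the orange bar on its top until its one empty hook points along the red pointer of the stand. Then hang the blue bottle-cap wrench on that hook by its loop and let go, leaving the hook at the pointer. Leave the yellow wrench and the two bottles standing where they are.

Things in the scene. Friction and masses are not known exactly. Their poses are not given: they have to be found in the camera images.
- blue_wrench: Blue bottle-cap wrench to hang, about 120 g, standing on its socket foot (44 mm wide, 28 high; 12 mm shank above). On top an upright rectangular loop of 8 mm flat bars: 52 mm wide along its y, 10 thick along its x, 66 to 132 mm above the foot; opening 36 mm wide, 74 to 124 mm above the foot, seen through along x. Origin: centre of the foot's underside, z up.
- stand: Fixed stand of the carousel: white round foot 170 mm wide, 14 high, with a thin column. Origin: centre of the foot's underside, on the vertical turning axis. A red pointer 20 mm wide lies along the stand's own -x (roughly towards the robot), out to 150 mm from the axis.
- carousel (a joint): Angle of the turning head, rad, anticlockwise from above; 0 when the empty hook points along the red pointer. Starts at 0.5 to 1.4; light friction (0.08 N m), stays where left. Four hooks at right angles; the other three carry grey, green and white wrenches like the blue one, fixed to the head, tops at 187 mm height, reaching 125 mm from the axis.
- bar (a point): Middle of the orange bar handle on top of the turning head, on the turning axis, 235 mm above the bench. The bar is 50 mm long (in line with the empty hook), 14 mm wide and 40 mm high (from 215 to 255 mm). It turns with the head.
- hook (a point): Seat of the empty hook: top of its lowest point, 100 mm from the axis, 179 mm above the bench; its own -x points outwards. The hook, an 8 mm steel rod, leaves the hub at 190 mm height, dips to the seat and rises to an upturned tip (top at 197 mm height, end 129 mm from the axis). A loop passes over the tip in a level inward move, then is lowered until its top bar rests on the rod.
- yellow_wrench: Bystander: yellow bottle-cap wrench of the same shape and size as the blue one, standing on the bench. Origin: centre of its foot's underside.
- amber_bottle: Bystander: amber glass bottle with a white cap, 66 mm in diameter, 135 mm tall, standing. Origin: centre of its underside.
- clear_bottle: Bystander: clear glass bottle with a red cap, 66 mm in diameter, 135 mm tall, standing. Origin: centre of its underside.
Mind the look-alikes: they are no part of the job. Of the things that look like the blue_wrench, take the one that is farthest from the robot's base at the start.

How it is judged:
By the outcome, as a careful person would: the job done as asked, in the order asked, and still so for the second after the job is handed in, with the robot touching nothing.
It also fails if it takes over 51 s, if anything falls off the work surface, if the arm or the gripper's body presses on something with over 40 N, if the wrist force passes 120 N, or if a joint passes its speed limit or range.

### The arm

A 6-joint arm with a two-finger parallel gripper is mounted at the origin on the work surface. World frame = base frame: x ahead of the robot, y to its left, z up, the work surface at z = 0. Lengths are in m, angles in rad, forces in N, time in s.
With the tool pointing down it reaches from about 0.325 to 1 m from the base axis. Payload 5.1 kg.
Tool frame: the origin (TCP) lies at the very end of the fingers, on their centre line; the grasp point (between the pads) lies 19 mm behind it (bot.tcp_to_grasp is the distance from the TCP to the grasp point, in m); z points along the fingers, y is the direction in which the jaws open and shut (so a half turn about z gives the same grasp; the last joint's range is limited). The gripper opens to 85 mm and grips with 20 to 120 N. Pads are 22 mm wide; open, the fingers measure 114 mm over their backs; the gripper's body (76 mm by 85 mm) begins 54 mm behind the grasp point. The pads swing forward as they close: fully open they stand 13 mm farther back than shut.
Start: joints at [-1.362, 0.124, 1.65, -0, 1.367, -0.083], TCP at [0.187, -0.623, 0.231] pointing down, gripper open.
Joint ranges: [-2.61, 2.61], [-1.02, 2.33], [0.03, 2.71], [-1.35, 4.49], [0.32, 2.68], [-2.91, 2.91]. Speed limits (rad/s): [2.57, 2.57, 3.14, 3.14, 3.14, 3.14].

### API

Orientations are given as [roll, pitch, yaw] about the fixed x, y, z axes, in that order (R = Rz(yaw) Ry(pitch) Rx(roll)).
In Python, from cell import bot gives the robot as it stands. The module is installed in compiled form; this text tells all that it offers.
- The arm moves only by the tool play_rows, never from a script. Its argument "commands" is a list that holds one entry, the list of rows, each a list of 7 numbers: the turn, a rotation vector about the world's x, y, z in units of 6 degrees (1.0 is 6 degrees), then the shift along the world's x, y, z in units of 30 mm (1.0 is 30 mm), then the finger opening in mm, from 0 to 85.4. A call has 1 to 12 rows; each row is the pose to reach, as a shift and turn from the pose commanded when the call began; what a row does not reach only later rows make up. A row lasts 1/12 s, in which the tool goes at most 41.7 mm and 7.16 degrees, less where a joint would pass 70% of its speed; a pose out of reach is approached as far as the arm can. A call with a gripper value outside its range is refused whole. The fingers move at their own pace and stop on an object; "force" is the grip in N (left out, the last holds). Time passes only in rows, so rows that repeat a pose let the fingers close. It gives the time, the measured TCP pose, the force and the opening at its end, in the units of the state.
- bot.read_state(): the state, without advancing time (a new reading comes with each control period).
- bot.snapshot(name): name is "side" or "top" or "wrist"; returns a dict with "img" (384x512x3 uint8, blue, green, red), "vfov" (degrees; the focal length in pixels is half the picture's height over the tangent of half this angle, whatever the lens; pixels are square), "cx", "cy" (the principal point, pixels), "R" (3x3) and "t" (3): a world point X has camera coordinates R X + t. Camera axes: x right, y down, z forward; pixel columns grow to the right and rows downward; lengths in m; the calibration is good to about 2 mm. A picture is of the moment at which its call begins. There is no depth.
- bot.close_job(): hands the job in, once; it reports no verdict.
Trained networks look in a picture, given as the dict that the camera call returned (one of the last four; its "shot" number tells which), for a name from the list of things; names that differ only in an ending like _2 or _b are one class to them, and where a whole thing is asked for, a point or a joint stands for the part that bears it (a point fixed in the world has none). Each returns a list of dicts, best first, with "conf" (0 to 1); they miss things now and then, are a little off and sometimes report something else, mostly with a low value. They report only what shows in the picture. A call takes as long as a camera call. They do not tell look-alikes from the thing itself.
- bot.boxes_of(picture, thing): "rect" ([left, top, right, bottom] in pixels, round what is visible of it).
The state is a dict: "clock": time; "joints": joint angles; "joint_vel": joint speeds; "effort": joint torques, N m; "eef_pos": TCP position; "tool_rot": TCP orientation; "contact_force": force on the tool from outside, world axes, zero at the start; "wrist_torque": the same for the moment, N m; "finger_gap": opening from 0.0 (shut) to 1.0 (fully open).
Only numpy, scipy, OpenCV 4.12 (cv2) and the standard library are available. Lean on these libraries where they do the work, as an engineer would, in place of code of your own. Each camera call takes 0.05 s, during which the arm holds its last target. There are 200 camera calls.

## Working session

There is one attempt and no reset: what is moved stays moved. The work goes in short steps, Python scripts to look and compute and a tool call to move; the robot and the scene stay as the last step left them, time stands still between calls to the robot, and variables do not carry over. Pictures are saved under pics/ and viewed, about 8 in all and at most 12, crops included, and the job is handed in when it is done.

Besides the shell and the picture viewer there is one more tool, called after ">>>" by a JSON object that holds its "method" and its "body". play_rows: Moves the arm, as the interface text tells. Its arguments: {"type":"object","properties":{"commands":{"type":"array","items":{"type":"array","items":{"type":"array","items":{"type":"number"}}}},"force":{"type":"number"}},"required":["commands"]}

```bash
mkdir -p pics; cat > h.py <<'E'
import numpy as np,cv2
from cell import bot
def ray(p,u,v):
    f=p["img"].shape[0]/2/np.tan(np.radians(p["vfov"])/2)
    R=np.array(p["R"]);t=np.array(p["t"])
    d=R.T@np.array([(u-p["cx"])/f,(v-p["cy"])/f,1]);return -R.T@t,d
def atz(p,u,v,z):
    c,d=ray(p,u,v);return c+d*(z-c[2])/d[2]
def tri(p1,uv1,p2,uv2):
    c1,d1=ray(p1,*uv1);c2,d2=ray(p2,*uv2)
    s=np.linalg.lstsq(np.c_[d1,-d2],c2-c1,rcond=None)[0]
    a=c1+d1*s[0];b=c2+d2*s[1];return (a+b)/2,np.linalg.norm(a-b)
def proj(p,X):
    f=p["img"].shape[0]/2/np.tan(np.radians(p["vfov"])/2)
    c=np.array(p["R"])@np.array(X)+np.array(p["t"]);return np.round([p["cx"]+f*c[0]/c[2],p["cy"]+f*c[1]/c[2]],1)
E
python3 - <<'E'
from h import *
np.set_printoptions(precision=4,suppress=True)
P={n:bot.snapshot(n) for n in("side","top")}
for n,p in P.items():
    print(n,p["vfov"],"cam at",ray(p,0,0)[0])
    for k in("blue_wrench","stand","carousel","bar","hook","yellow_wrench","amber_bottle","clear_bottle"):
        print(k,[(np.round(b["rect"]).astype(int).tolist(),round(b["conf"],2)) for b in bot.boxes_of(p,k)][:5])
cv2.imwrite("pics/a.png",cv2.resize(P["side"]["img"],(768,576)));cv2.imwrite("pics/b.png",cv2.resize(P["top"]["img"],(768,576)))
s=bot.read_state();print(s["clock"],s["eef_pos"],s["tool_rot"],s["finger_gap"])
E
```

```text
side 47.0110410585291 cam at [0.3356 0.6684 0.9054]
blue_wrench [([327, 135, 344, 181], 0.72), ([250, 133, 270, 180], 0.71), ([306, 133, 320, 153], 0.68), ([263, 169, 282, 208], 0.67)]
stand [([124, 245, 263, 371], 0.84)]
carousel [([127, 246, 244, 372], 0.78)]
bar [([126, 247, 248, 375], 0.91)]
hook [([136, 243, 246, 371], 0.66)]
yellow_wrench []
amber_bottle [([290, 151, 316, 194], 0.82)]
clear_bottle [([218, 181, 239, 230], 0.97)]
top 51.66628549493026 cam at [ 0.3134 -0.0778  1.1953]
blue_wrench [([326, 160, 350, 182], 0.63), ([351, 207, 374, 226], 0.59), ([345, 241, 376, 255], 0.52), ([314, 204, 342, 232], 0.32), ([98, 125, 180, 200], 0.27)]
stand [([92, 124, 179, 224], 0.87)]
carousel [([97, 123, 180, 202], 0.61)]
bar [([102, 125, 176, 204], 0.65)]
hook [([97, 124, 179, 197], 0.88)]
yellow_wrench []
amber_bottle []
clear_bottle []
0.9 [ 0.187  -0.6225  0.2314] [ 3.1416 -0.      0.2918] 0.997140463509664
```

View pics/a.png

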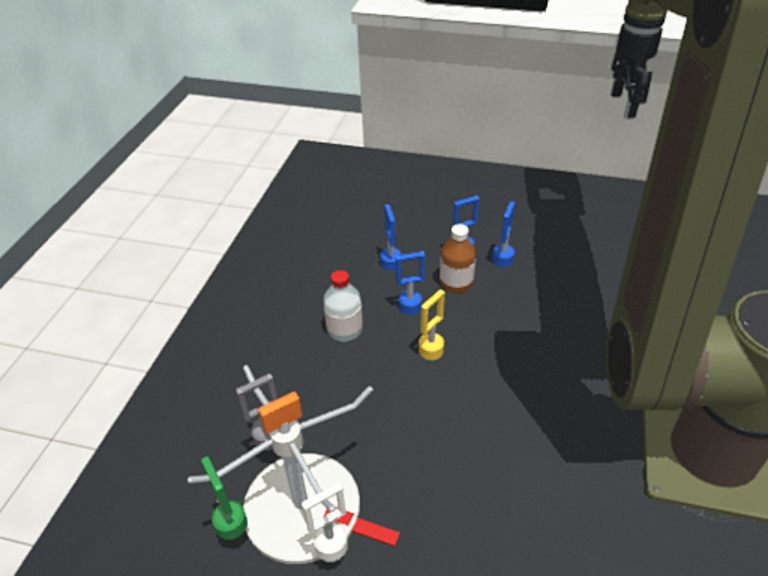

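View pics/b.png

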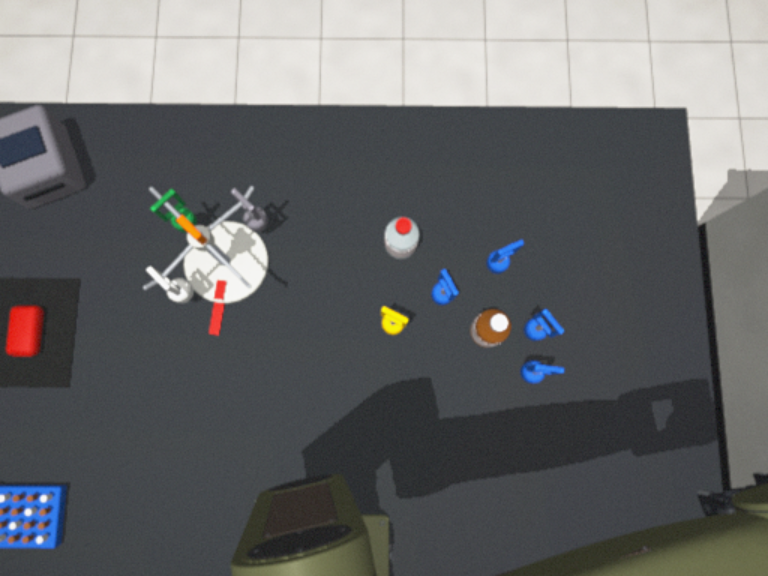

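The side picture shows the empty hook at (370,390), with the pointer running from (330,515) to (398,537). In the top picture the hook tip is near (250,285). There are four blue look-alikes in the top picture (768 px wide), with feet at (497,261), (441,295), (536,330) and (533,372). I'll measure all of these.

```bash
python3 - <<'E'
from h import *
np.set_printoptions(precision=4,suppress=True)
S=bot.snapshot("side");T=bot.snapshot("top")
for n,p in(("side",S),("top",T)):
    hsv=cv2.cvtColor(p["img"],cv2.COLOR_BGR2HSV)
    for c,lo,hi,z in(("blue",(105,150,60),(125,255,255),.02),("orange",(8,180,120),(16,255,255),.255),("red",(0,180,120),(5,255,255),.014),("yel",(20,150,100),(32,255,255),.02)):
        m=cv2.inRange(hsv,lo,hi);k,l,st,ce=cv2.connectedComponentsWithStats(m)
        for i in range(1,k):
            if st[i,4]>25:
                print(n,c,st[i],ce[i],atz(p,*ce[i],z)[:2], end=' ')
                if c in("orange","red"):
                    pts=np.argwhere(l==i)[:,::-1].astype(np.float32);print("rect",cv2.boxPoints(cv2.minAreaRect(pts)).tolist(),end='')
                print()
for u,v in((497,261),(441,295),(536,330),(533,372)):
    w=atz(T,u/1.5,v/1.5,.02);print(w,np.hypot(*w[:2]))
c=T["img"]
a=cv2.resize(c[110:240,80:200],None,fx=4,fy=4,interpolation=2)
b=cv2.resize(c[140:270,270:400],None,fx=4,fy=4,interpolation=2)
cv2.imwrite("pics/c.png",np.hstack([a[:, :380],b[:, :420]])if 0 else cv2.resize(np.hstack([a,b[:520]]),(800,416)))
E
```

```text
side blue [302 130  18  21 167] [310.7485 139.6587] [ 0.4717 -0.5124] 
side blue [334 134   9  28 131] [338.0305 146.9618] [ 0.3792 -0.493 ] 
side blue [256 136   8  28 138] [259.587  149.3696] [ 0.6247 -0.4248] 
side blue [328 163  15  15 168] [335.006  170.5119] [ 0.3745 -0.3743] 
side blue [253 165  31  25 365] [267.9041 175.9671] [ 0.5688 -0.3045] 
side blue [266 194  15  16 187] [273.016  202.0053] [ 0.5292 -0.1991] 
side orange [173 261  28  27 398] [186.9397 274.8492] [0.5875 0.2458] rect [[170.20004272460938, 273.4000549316406], [196.20004272460938, 260.4000549316406], [203.60003662109375, 275.2000427246094], [177.60003662109375, 288.2000427246094]]
side red [221 181  11  11  91] [226.3297 185.3297] [ 0.6817 -0.2427] rect [[221.0, 181.0], [231.0, 181.0], [231.0, 191.0], [221.0, 191.0]]
side red [224 341  12   9  50] [230.18 345.12] [0.5244 0.2413] rect [[224.0, 347.0], [228.20001220703125, 338.5999755859375], [235.0, 342.0], [230.79998779296875, 350.4000244140625]]
side red [235 346  31  18 273] [250.3663 354.3077] [0.4768 0.2514] rect [[234.4000244140625, 353.8000183105469],
[... 1278 characters left out ...]
9  21 130] [143.9385 212.3615] [0.4742 0.2424] rect [[139.18919372558594, 221.8648681640625], [142.54054260253906, 201.75674438476562], [148.7027130126953, 202.78378295898438], [145.3513641357422, 222.89190673828125]]
top red [  4 204  24  34 675] [ 15.1896 220.32  ] [0.4479 0.624 ] rect [[2.963414192199707, 236.32925415039062], [6.768293380737305, 202.08535766601562], [27.40243911743164, 204.3780517578125], [23.59756088256836, 238.6219482421875]]
top yel [254 204  19  19 239] [261.5356 213.4812] [ 0.4721 -0.1101] 
[ 0.5947 -0.3226  0.02  ] 0.6765408973982104
[ 0.5238 -0.2078  0.02  ] 0.5635234607883991
[ 0.4543 -0.396   0.02  ] 0.6026684600305919
[ 0.3713 -0.3866  0.02  ] 0.5360645675407584
```

View pics/c.png

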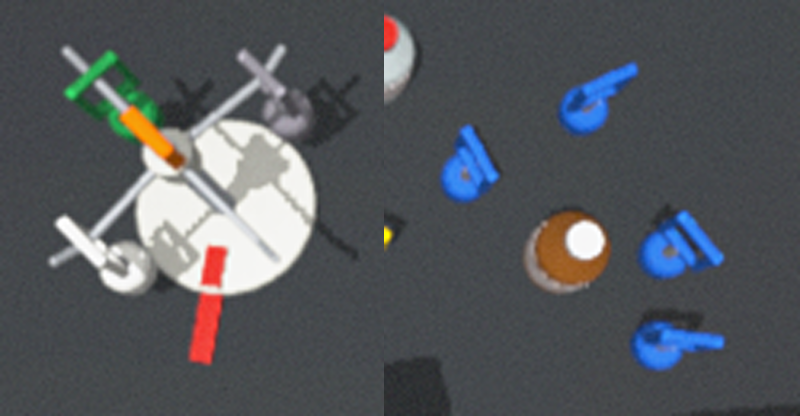

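The crop shows the target clearly: the blue wrench at top-picture pixel (497,261), crop (585,105), is 0.677 m from the base. The others are at 0.56, 0.60 and 0.54 m. The empty hook runs to crop (275,258) and the pointer runs to (202,362). Next I'll measure the stand axis, the hook angle and the wrench yaw.

```bash
python3 - <<'E'
from h import *
np.set_printoptions(precision=4,suppress=True)
S=bot.snapshot("side");T=bot.snapshot("top")
f=lambda x,y:(80+x/3.2,110+y/3.2)
g=lambda x,y:(270+(x-384)/3.2,140+y/3.2)
# disc edges in top crop
E=np.array([atz(T,*f(x,y),.014)[:2] for x,y in((316,207),(226,296),(136,207),(290,268),(160,268),(290,143))])
A=np.c_[2*E,np.ones(len(E))];s=np.linalg.lstsq(A,(E**2).sum(1),rcond=None)[0];print("disc",s[:2],np.sqrt(s[2]+s[0]**2+s[1]**2))
p=[atz(T,*f(*q),.014)[:2] for q in((216,246),(201,362))];d=p[1]-p[0];print("pointer",p,np.arctan2(d[1],d[0]))
p=[atz(T,*f(*q),.2)[:2] for q in((170,155),(276,260))];print("hub,tip",p)
hs=cv2.cvtColor(T["img"],cv2.COLOR_BGR2HSV);
m=cv2.inRange(hs[115:175,105:150],(8,180,90),(20,255,255));pts=np.argwhere(m)[:,::-1].astype(np.float32)+[105,115]
r=cv2.minAreaRect(pts.astype(np.float32));print("bar",r)
# top face of bar lies at 0.255 
print("bar tri",tri(S,(186,274.8),T,pts.mean(0)))
# loop top bar of blue: crop ends
for nm,a,b in(("loop top",(601,93),(637,66)),):
    q=[atz(T,*g(*x),.132)[:2] for x in(a,b)];print(nm,q)
# side: loop top z .132 ends
for a in((386/1.5,206/1.5),(393/1.5,212/1.5)):print("side loop",atz(S,*a,.132))
print("foot side",atz(S,391/1.5,262/1.5,.014), "grey etc")
E
```

```text
disc [0.5903 0.2277] 0.08562465866467733
pointer [array([0.5522, 0.2359]), array([0.4418, 0.244 ])] 3.068313932473806
hub,tip [array([0.5894, 0.2276]), array([0.5035, 0.1381])]
bar ((127.35293579101562, 152.58824157714844), (22.777700424194336, 6.290983200073242), 40.601295471191406)
bar tri (array([0.5962, 0.2341, 0.2366]), np.float64(0.00027459345201093915))
loop top [array([ 0.582 , -0.3176]), array([ 0.6063, -0.3497])]
side loop [ 0.6082 -0.3401  0.132 ]
side loop [ 0.5903 -0.3244  0.132 ]
foot side [ 0.5933 -0.312   0.014 ] grey etc
```

>>> {"method": "play_rows", "body": {"commands": [[[0,0,2.5,6.7,14.2,4,85],[0,0,2.5,6.7,14.2,4,85],[0,0,2.5,6.7,14.2,4,85],[0,0,2.5,6.7,14.2,4,85],[0,0,2.5,6.7,14.2,4,85],[0,0,2.5,6.7,14.2,4,85],[0,0,2.5,6.7,14.2,4,85],[0,0,2.5,6.7,14.2,4,85],[0,0,2.5,6.7,14.2,4,85],[0,0,2.5,6.7,14.2,4,85],[0,0,2.5,6.7,14.2,4,85],[0,0,2.5,6.7,14.2,4,85]]]}}

```text
clock: 2.1
eef_pos: [0.3888, -0.1938, 0.353]
tool_rot: [3.14, -0.002, 0.555]
contact_force: [-0.6, -0.2, 0.1]
finger_gap: 0.997
```

>>> {"method": "play_rows", "body": {"commands": [[[0,0,2.4,6.2,13.7,1,85],[0,0,2.4,6.2,13.7,1,85],[0,0,2.4,6.2,13.7,1,85],[0,0,2.4,6.2,13.7,1,85],[0,0,2.4,6.2,13.7,1,85],[0,0,2.4,6.2,13.7,1,85],[0,0,2.4,6.2,13.7,1,85],[0,0,2.4,6.2,13.7,1,85],[0,0,2.4,6.2,13.7,1,85],[0,0,2.4,6.2,13.7,1,85],[0,0,2.4,6.2,13.7,1,85],[0,0,2.4,6.2,13.7,1,85]]]}}

```text
clock: 3.1
eef_pos: [0.5751, 0.2196, 0.3802]
tool_rot: [-3.14, -0.001, 0.81]
contact_force: [-0.5, -0.5, -1.2]
finger_gap: 0.992
```

```bash
python3 - <<'E'
from h import *
W=bot.snapshot("wrist");print(W["vfov"],ray(W,0,0)[0],ray(W,256,192)[1]);s=bot.read_state();print(s["eef_pos"],s["tool_rot"],s["joints"])
np.save("w1.npy",W,allow_pickle=True)
cv2.imwrite("pics/d.png",cv2.resize(W["img"],(768,576)))
for n,X in(("axis",(.591,.228,.014)),("ptr",(.442,.242,.014)),("bartop",(.591,.228,.255)),("tip",(.5035,.138,.193))):print(n,proj(W,X)*1.5)
E
```

```text
58.515810778521846 [0.61975481 0.26686776 0.52299052] [-0.17872398 -0.1867224  -0.96602185]
[0.57440783 0.21713018 0.38027957] [-3.14066012e+00  1.28361424e-03  8.08825109e-01] [ 2.73940924e-01 -4.59878596e-03  1.53859786e+00  1.48081330e-04
  1.60917325e+00  1.03591830e+00]
axis [390.6 201. ]
ptr [275.7  292.05]
bartop [395.7 244.5]
tip [390.9 404.4]
```

View pics/d.png

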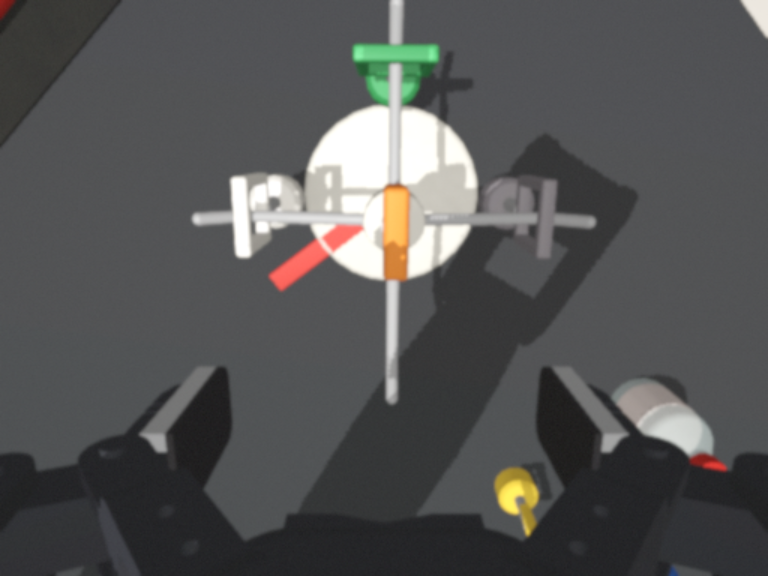

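The wrist view shows the bar top centred near (397,232), in line with the empty hook whose tip is at (391,400). The disc is centred at (391,193), and the pointer runs from (350,232) to (276,283).

```bash
python3 - <<'E'
from h import *
np.set_printoptions(precision=4,suppress=True)
W=np.load("w1.npy",allow_pickle=True).item()
im=W["img"];hs=cv2.cvtColor(im,cv2.COLOR_BGR2HSV)
m=cv2.inRange(hs,(6,150,60),(20,255,255));m[:100]=0;m[200:]=0
k,l,st,ce=cv2.connectedComponentsWithStats(m);i=1+st[1:,4].argmax();x,y,w,h=st[i,:4];print(st[i])
c=atz(W,x+(w-1)/2,y+(h-1)/2,.255);a=atz(W,ce[i][0],y,.255);b=atz(W,ce[i][0],y+h,.255);print("bar",c,np.linalg.norm(a-b))
m=cv2.inRange(im,(150,150,150),(255,255,255));m[:65]=0;m[192:]=0;m[:,:203]=0;m[:,322:]=0
E=[]
ccx,ccy=391/1.5,193/1.5
pts=[]
g=im.min(2)
for t in np.radians([20,35,50,60,120,130,150,160,-30,-50,-125,-140,-70,-110,-160]):
    rr=np.arange(45,68,.5);v=[int(g[int(round(ccy+r*np.sin(t))),int(round(ccx+r*np.cos(t)))]) for r in rr]
    j=np.argmin(np.diff(np.convolve(v,np.ones(3)/3,'same')[2:-2]));pts.append(atz(W,ccx+rr[j+2]*np.cos(t),ccy+rr[j+2]*np.sin(t),.014)[:2])
E=np.array(pts)
A=np.c_[2*E,np.ones(len(E))];s=np.linalg.lstsq(A,(E**2).sum(1),rcond=None)[0]
ax=s[:2];R=np.sqrt(s[2]+s@np.r_[ax,0]);print("disc",ax,R,np.hypot(*(E-ax).T)-R)
m=cv2.inRange(hs,(0,160,80),(5,255,255));k,l,st,ce=cv2.connectedComponentsWithStats(m)
for i in range(1,k):
    if st[i,4]>60:
        q=np.argwhere(l==i)[:,::-1];Q=np.array([atz(W,*z,.010)[:2] for z in q]);d=np.linalg.svd(Q-Q.mean(0))[2][0]
        print("red",ce[i],Q.mean(0),np.arctan2(*d[::-1]),np.arctan2(*(Q.mean(0)-ax)[::-1]))
t=atz(W,391.5/1.5,398/1.5,.193)
print("tip",t,np.arctan2(*(t[:2]-ax)[::-1]),np.hypot(*(t[:2]-ax)))
hb=[atz(W,*np.array(z)/1.5,.186)[:2] for z in((392,290),(391.5,395))];d=hb[1]-hb[0];print("rod ang",np.arctan2(d[1],d[0]))
E
```

```text
[256 123  17  64 909]
bar [0.5958 0.2329 0.255 ] 0.050664792624594106
disc [0.5949 0.2312] 0.08484489654848379 [ 0.004  -0.0005 -0.0021  0.0001  0.0001  0.0002 -0.0012  0.0004 -0.0009
 -0.0014  0.0017  0.0001 -0.0004 -0.0001 -0.    ]
red [3.058  3.8261] [0.4584 0.594 ] -3.1301593752624246 1.9305956210183164
red [471.6333 308.2267] [ 0.6499 -0.2337] -1.07378820393868 -1.4531151295155402
tip [0.5072 0.1413 0.193 ] -2.3433754831693556 0.12561356104270932
rod ang -2.331452392765123
```

>>> {"method": "play_rows", "body": {"commands": [[[0,0,0,0.7,0.5,-2.5,50],[0,0,0,0.7,0.5,-4,50],[0,0,0,0.7,0.5,-5.1,50],[0,0,0,0.7,0.5,-5.1,50],[0,0,0,0.7,0.5,-5.1,20],[0,0,0,0.7,0.5,-5.1,8],[0,0,0,0.7,0.5,-5.1,8],[0,0,0,0.7,0.5,-5.1,8],[0,0,0,0.7,0.5,-5.1,8],[0,0,0,0.7,0.5,-5.1,8]]], "force": 30}}

```text
clock: 3.98
eef_pos: [0.5939, 0.2305, 0.2306]
tool_rot: [-3.139, -0.001, 0.805]
contact_force: [-6.2, 3.1, -4.0]
finger_gap: 0.159
```

```bash
python3 - <<'E'
from h import *
np.set_printoptions(precision=4,suppress=True)
W=np.load("w1.npy",allow_pickle=True).item()
hs=cv2.cvtColor(W["img"],cv2.COLOR_BGR2HSV);ax=np.array([.595,.232])
m=cv2.inRange(hs,(0,130,80),(6,255,255))|cv2.inRange(hs,(172,130,80),(180,255,255))
k,l,st,ce=cv2.connectedComponentsWithStats(m)
for i in range(1,k):
    if st[i,4]>60:
        q=np.argwhere(l==i)[:,::-1];Q=np.array([atz(W,*z,.012)[:2] for z in q]);d=np.linalg.svd(Q-Q.mean(0))[2][0]
        print("red",ce[i]*1.5,st[i],Q.mean(0),np.arctan2(*d[::-1]),np.arctan2(*(Q.mean(0)-ax)[::-1]))
for z in((275.5,284.5),(352,230)):
    t=atz(W,*np.array(z)/1.5,.012);print(t,np.arctan2(*(t[:2]-ax)[::-1]))
s=bot.read_state();print(s["eef_pos"],s["tool_rot"],s["finger_gap"],s["contact_force"],s["wrist_torque"])
E
```

```text
red [4.6438 6.0411] [ 0  0 10 13 73] [0.4589 0.5926] -3.1082790989052502 1.9317888005825388
red [340.0463 235.0537] [216 151  25  16 205] [0.5311 0.2382] 2.8485018055265834 3.045035250625703
red [297.5241 264.9733] [180 160  39  34 561] [0.4781 0.2462] 3.0273544411603623 3.0203585788638727
red [707.6685 462.5221] [460 303  25  12 181] [ 0.6498 -0.2321] -1.102275714122228 -1.453298522544884
[0.447  0.2476 0.012 ] 3.036652754728607
[0.5434 0.2336 0.012 ] 3.111196446305397
[0.5939 0.2305 0.2306] [-3.139  -0.0012  0.805 ] 0.15900760729406163 [-6.1677  3.125  -4.0213] [ 0.4626  0.7627 -0.0976]
```

>>> {"method": "play_rows", "body": {"commands": [[[0,0,-0.9,0,0,0,8],[0,0,-1.9,0,0,0,8],[0,0,-2.9,0,0,0,8],[0,0,-3.9,0,0,0,8],[0,0,-4.9,0,0,0,8],[0,0,-5.9,0,0,0,8],[0,0,-6.9,0,0,0,8],[0,0,-7.8,0,0,0,8],[0,0,-8.4,0,0,0,8],[0,0,-8.6,0,0,0,8],[0,0,-8.6,0,0,0,8],[0,0,-8.6,0,0,0,8]]]}}

```text
clock: 4.98
eef_pos: [0.5933, 0.2321, 0.2306]
tool_rot: [-3.136, 0.002, -0.095]
contact_force: [-6.9, 8.2, -5.0]
finger_gap: 0.158
```

```bash
python3 - <<'E'
from h import *
W=bot.snapshot("wrist");np.save("w2.npy",W,allow_pickle=True)
cv2.imwrite("pics/e.png",cv2.resize(W["img"],(768,576)))
s=bot.read_state();print(s["eef_pos"],s["tool_rot"],s["finger_gap"],s["contact_force"])
E
```

```text
[0.59334704 0.23206707 0.23060116] [-3.13638038e+00  2.43817763e-03 -9.47693340e-02] 0.1579993604329602 [-6.78851987  8.10262203 -4.49254126]
```

View pics/e.png

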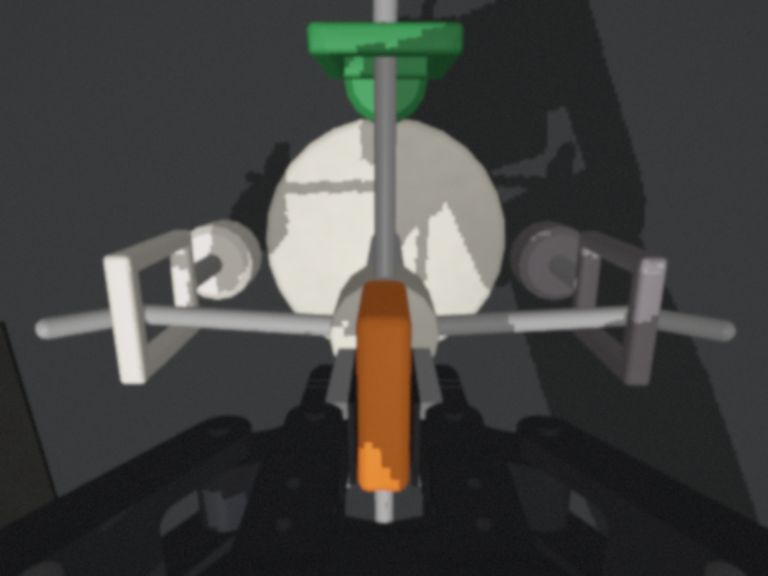

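The bar turned with the gripper, but the pointer is hidden behind the fingers. I'll release, rise and check.

>>> {"method": "play_rows", "body": {"commands": [[[0,0,0,0,0,0,40],[0,0,0,0,0,0,60],[0,0,0,0,0,0,60],[0,0,0,0,0,1.3,60],[0,0,0,0,0,2.6,70],[0,0,0,0,0,3.9,85],[0,0,0,0,0,5.2,85],[0,0,0,0,0,5.2,85]]]}}

```text
clock: 5.7
eef_pos: [0.5977, 0.2297, 0.3982]
tool_rot: [-3.134, -0.019, -0.096]
contact_force: [0.6, 0.2, 2.5]
finger_gap: 0.993
```

```bash
python3 - <<'E'
from h import *
np.set_printoptions(precision=4,suppress=True)
W=bot.snapshot("wrist");np.save("w3.npy",W,allow_pickle=True)
T=bot.snapshot("top");np.save("t3.npy",T,allow_pickle=True)
a=cv2.resize(W["img"],(512,384)) ;b=cv2.resize(T["img"][110:240,70:200],(384,384),interpolation=2)
cv2.imwrite("pics/f.png",np.hstack([a[:, 56:456],cv2.resize(b,(384,384))]))
s=bot.read_state();print(s["eef_pos"],s["tool_rot"],s["finger_gap"])
hs=cv2.cvtColor(W["img"],cv2.COLOR_BGR2HSV);ax=np.array([.595,.232])
m=cv2.inRange(hs,(0,130,60),(6,255,255))|cv2.inRange(hs,(172,130,60),(180,255,255))
k,l,st,ce=cv2.connectedComponentsWithStats(m)
for i in range(1,k):
    if st[i,4]>60:
        q=np.argwhere(l==i)[:,::-1];Q=np.array([atz(W,*z,.012)[:2] for z in q]);d=np.linalg.svd(Q-Q.mean(0))[2][0]
        print("red",ce[i],st[i],Q.mean(0),np.arctan2(*d[::-1]),np.arctan2(*(Q.mean(0)-ax)[::-1]))
E
```

```text
[0.5962 0.2293 0.3898] [-3.1385 -0.0085 -0.0963] 0.9965305715276334
red [249.     226.6076] [248 213   3  28  79] [0.4717 0.2552] 3.0417153754408193 2.9556427730158834
red [ 32.185  259.6703] [   6  230   53   61 2448] [0.4469 0.6252] 3.0562113254101395 1.9309791376202483
```

View pics/f.png

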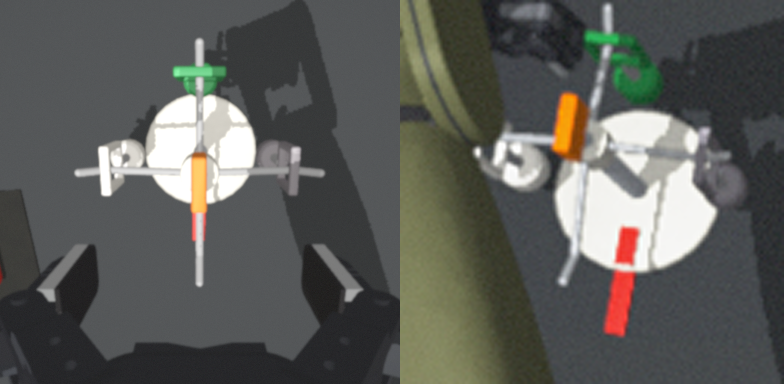

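The wrist view shows the hook rod lying over the pointer: rod at x≈199, pointer spanning 192–206. I'll check the residual angle numerically.

```bash
python3 - <<'E'
from h import *
np.set_printoptions(precision=4,suppress=True)
W=np.load("w3.npy",allow_pickle=True).item();T=np.load("t3.npy",allow_pickle=True).item()
im=W["img"].astype(int)
red=(im[...,2]-im[...,1]>40)&(im[...,2]-im[...,0]>40)
L=[];Rr=[]
for v in range(215,240,2):
    u=np.where(red[v,235:275])[0]+235
    o=(np.abs(im[v,235:275,1]-im[v,235:275,2])<25)
    if len(u): print(v,u.min(),u.max(),end='; '); L.append(atz(W,u.min()-.5,v,.012)[:2]);Rr.append(atz(W,u.max()+.5,v,.012)[:2])
M=(np.array(L)+np.array(Rr))/2;print("\nwidth",np.linalg.norm(np.array(L)-np.array(Rr),axis=1).mean())
ax=np.array([.595,.232])
print("ptr ang",[np.arctan2(*(m-ax)[::-1])for m in M[::4]])
# rod: brightness centre along rows, lower portion and upper portion
g=im.min(2);P=[]
for v,z in((244,.186),(250,.181),(255,.18),(260,.18),(265,.182),(270,.187)):
    seg=np.clip(g[v,240:270]-60,0,None);u=240+(seg*np.arange(30)).sum()/seg.sum();P.append(atz(W,u,v,z)[:2])
print("rod",P[0],P[-1],[np.arctan2(*(p-ax)[::-1]) for p in P])
for z in(.188,):
    q=[atz(T,70+(x-400)/384*130,110+y/384*130,z)[:2] for x,y in((608,10),(565,280))];d=q[1]-q[0];print("top rod",np.arctan2(d[1],d[0]))
hs=cv2.cvtColor(T["img"],cv2.COLOR_BGR2HSV);m=cv2.inRange(hs,(0,150,100),(6,255,255))|cv2.inRange(hs,(174,150,100),(180,255,255));m[:,:120]=0;m[:,165:]=0;m[:180]=0
Q=np.array([atz(T,*z,.014)[:2] for z in np.argwhere(m)[:,::-1]]);d=np.linalg.svd(Q-Q.mean(0))[2][0];print("top ptr",np.arctan2(*d[::-1]),Q.mean(0),np.arctan2(*(Q.mean(0)-ax)[::-1]))
E
```

```text
215 248 261; 217 248 261; 219 248 261; 221 248 261; 223 248 261; 225 248 261; 227 248 261; 229 248 261; 231 248 261; 233 248 261; 235 248 260; 237 248 260; 239 248 260; 
width 0.022526998740499883
ptr ang [np.float64(3.0241167414381045), np.float64(3.026489642566121), np.float64(3.028392328938898), np.float64(3.0243192677572126)]
rod [0.5125 0.2401] [0.4815 0.2431] [np.float64(3.043499887623506), np.float64(3.043833904750116), np.float64(3.0439558053443436), np.float64(3.042933467351608), np.float64(3.043439742257855), np.float64(3.0439977444283945)]
top rod 3.0477193738547212
top ptr 3.0646920564841276 [0.4923 0.2413] 3.0509191577527015
```

The hook is at the pointer to within about 1°: rod 3.044–3.048, pointer 3.026–3.065 depending on the view. Next is the blue wrench. I'll grip its loop from above, on the outside, across its 52 mm width.

>>> {"method": "play_rows", "body": {"commands": [[[0,0,1,0,-15,0,85],[0,0,2,0,-15,0,85],[0,0,3,0,-15,0,85],[0,0,4,0,-15,0,85],[0,0,5,0,-15,0,85],[0,0,6,0,-15,0,85],[0,0,7,0,-15,0,85],[0,0,7.1,0,-15,0,85],[0,0,7.1,0,-15,0,85],[0,0,7.1,0,-15,0,85],[0,0,7.1,0,-15,0,85],[0,0,7.1,0,-15,0,85]]]}}

```text
clock: 6.8
eef_pos: [0.5936, -0.2264, 0.3818]
tool_rot: [-3.14, 0.003, 0.641]
contact_force: [-0.1, -0.1, -0.4]
finger_gap: 0.989
```

>>> {"method": "play_rows", "body": {"commands": [[[0,0,0,0,-1.2,-0.5,85],[0,0,0,0,-2.4,-1,85],[0,0,0,0,-3.5,-2,85],[0,0,0,0,-3.5,-3,85],[0,0,0,0,-3.5,-3,85],[0,0,0,0,-3.5,-3,85]]]}}

```text
clock: 7.3
eef_pos: [0.5936, -0.3245, 0.2905]
tool_rot: [-3.135, 0.002, 0.647]
contact_force: [0.6, -0.5, 0.3]
finger_gap: 0.998
```

```bash
python3 - <<'E'
from h import *
W=bot.snapshot("wrist");np.save("w4.npy",W,allow_pickle=True)
cv2.imwrite("pics/g.png",cv2.resize(W["img"],(768,576)))
s=bot.read_state();print(s["eef_pos"],s["tool_rot"],s["finger_gap"],s["contact_force"])
E
```

```text
[ 0.59482056 -0.32465817  0.29398412] [-3.13982374e+00  2.67241044e-04  6.48245611e-01] 0.9973155972005482 [0.98738251 0.94290389 1.35619185]
```

View pics/g.png

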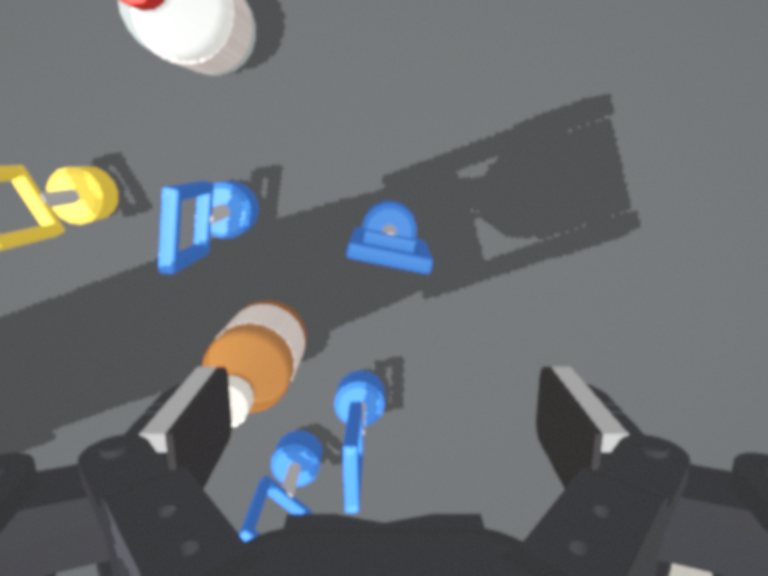

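The target wrench is at about (390,235), with its loop's top bar running from (350,250) to (432,266). The amber bottle and the other blue wrenches are well clear. I'll fit the loop's top edge and the foot.

```bash
python3 - <<'E'
from h import *
from scipy.optimize import least_squares
np.set_printoptions(precision=4,suppress=True)
W=np.load("w4.npy",allow_pickle=True).item()
hs=cv2.cvtColor(W["img"],cv2.COLOR_BGR2HSV)
m=cv2.inRange(hs,(100,120,50),(125,255,255));m[:125]=0;m[190:]=0;m[:,:220]=0;m[:,300:]=0
# silhouette fit: wrench model hull corners of loop top bar + foot disc
def sil(x):
    a,b,t=x;c,s=np.cos(t),np.sin(t);o=np.zeros(m.shape,np.uint8)
    def P(L):return np.array([proj(W,(a+c*p-s*q,b+s*p+c*q,z)) for p,q,z in L])
    def fill(L):
        h=cv2.convexHull(np.round(P(L)*16).astype(np.int32));cv2.fillConvexPoly(o,h,255,shift=4)
    th=np.linspace(0,6.28,24)
    fill([(.022*np.cos(u),.022*np.sin(u),z) for u in th for z in(0,.028)])
    bx=lambda y0,y1,z0,z1:[(p,q,z) for p in(-.005,.005) for q in(y0,y1) for z in(z0,z1)]
    fill(bx(-.026,.026,.124,.132));fill(bx(-.026,.026,.066,.074));fill(bx(-.026,-.018,.066,.132));fill(bx(.018,.026,.066,.132))
    return o
from scipy.optimize import minimize
best=None
def cost(x):return np.mean((cv2.GaussianBlur(sil(x),(5,5),0)/255.-cv2.GaussianBlur(m,(5,5),0)/255.)**2)*1e4
for t in(.5,.65,.8):
    r=minimize(cost,[.595,-.325,t],method="Nelder-Mead",options=dict(initial_simplex=np.array([[.595,-.325,t],[.605,-.325,t],[.595,-.315,t],[.595,-.325,t+.15]])))
    print(r.x,r.fun)
    if best is None or r.fun<best.fun:best=r
print("iou",((sil(best.x)>0)&(m>0)).sum()/((sil(best.x)>0)|(m>0)).sum())
E
```

```text
[ 0.5963 -0.3244  0.4237] 3.3218010288010222
[ 0.5965 -0.3246  0.4259] 3.3296003565335455
[ 0.5964 -0.3245  0.4469] 3.389038258021754
iou 0.9293085655314758
```

>>> {"method": "play_rows", "body": {"commands": [[[0,0,-1.1,0.05,0,-1,85],[0,0,-2.1,0.05,0,-2.2,85],[0,0,-2.1,0.05,0,-3.5,85],[0,0,-2.1,0.05,0,-4.8,85],[0,0,-2.1,0.05,0,-6,85],[0,0,-2.1,0.05,0,-6.7,85],[0,0,-2.1,0.05,0,-6.7,85],[0,0,-2.1,0.05,0,-6.7,60],[0,0,-2.1,0.05,0,-6.7,45],[0,0,-2.1,0.05,0,-6.7,45],[0,0,-2.1,0.05,0,-6.7,45],[0,0,-2.1,0.05,0,-6.7,45]]], "force": 60}}

```text
clock: 8.35
eef_pos: [0.5989, -0.3264, 0.0984]
tool_rot: [3.136, -0.004, 0.428]
contact_force: [-1.5, 2.1, 6.8]
finger_gap: 0.596
```

>>> {"method": "play_rows", "body": {"commands": [[[0,0,0,0,0,0,45],[0,0,0,0,0,0.8,45],[0,0,0,0,0,2,45],[0,0,0,0,0,3.2,45],[0,0,0,0,0,4.4,45],[0,0,0,0,0,5.6,45],[0,0,0,0,0,6.2,45],[0,0,0,0,0,6.2,45],[0,0,0,0,0,6.2,45]]]}}

```text
clock: 9.1
eef_pos: [0.5972, -0.326, 0.2824]
tool_rot: [3.137, -0.003, 0.428]
contact_force: [0.0, 0.9, -2.1]
finger_gap: 0.597
```

```bash
python3 - <<'E'
from h import *
W=bot.snapshot("wrist");S=bot.snapshot("side");np.save("w5.npy",W,allow_pickle=True)
cv2.imwrite("pics/i.png",np.hstack([cv2.resize(W["img"],(400,300)),cv2.resize(S["img"][60:240,200:400],(400,360))[:300]]))
s=bot.read_state();print(s["eef_pos"],s["tool_rot"],s["finger_gap"],s["contact_force"],s["wrist_torque"])
E
```

```text
[ 0.59572071 -0.32508818  0.27742436] [-3.13933477e+00  1.48684233e-03  4.27893653e-01] 0.595872342176456 [ 0.06700992 -0.42642331 -1.75269675] [-0.03543516  0.01044417  0.01495589]
```

View pics/i.png

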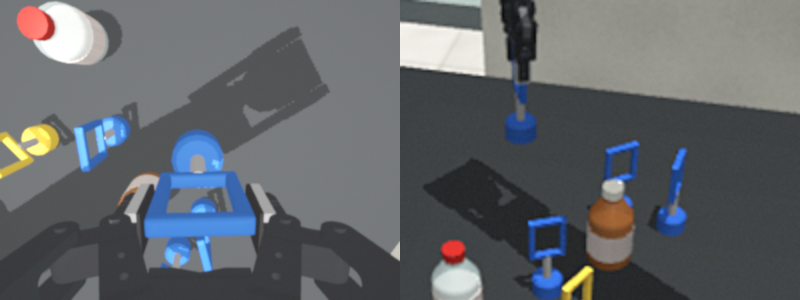

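The wrench is held by its loop and hangs straight between the pads, clear of everything. I'll carry it to the outside of the hook.

>>> {"method": "play_rows", "body": {"commands": [[[0,0,-0.3,-0.2,0.6,0,45],[0,0,-0.7,-0.6,1.8,0,45],[0,0,-1.2,-1,3,0,45],[0,0,-1.7,-1.4,4.2,0,45],[0,0,-2.2,-1.8,5.4,0,45],[0,0,-2.7,-2.3,6.6,0,45],[0,0,-3.2,-2.7,7.8,0,45],[0,0,-3.7,-3.1,9,0,45],[0,0,-4.2,-3.5,10.2,0,45],[0,0,-4.6,-3.9,11.4,0,45],[0,0,-4.8,-4.3,12.6,0,45],[0,0,-5,-4.7,13.6,0,45]]]}}

```text
clock: 10.2
eef_pos: [0.4533, 0.0844, 0.2764]
tool_rot: [3.141, 0.004, -0.096]
contact_force: [0.9, 1.0, -1.5]
finger_gap: 0.594
```

```bash
python3 - <<'E'
from h import *
s=bot.read_state();print(s["clock"],s["eef_pos"],s["tool_rot"],s["finger_gap"])
E
```

```text
10.2 [0.45334216 0.08435526 0.27644774] [ 3.14138374  0.00446241 -0.09628715] 0.5943837611982191
```

>>> {"method": "play_rows", "body": {"commands": [[[0,0,0,-0.8,0.8,0,45],[0,0,0,-1.4,1.8,-0.4,45],[0,0,0,-1.9,2.8,-1.1,45],[0,0,0,-1.95,3.8,-1.8,45],[0,0,0,-1.95,4.8,-2.5,45],[0,0,0,-1.95,5.4,-3,45],[0,0,0,-1.95,5.6,-3.2,45],[0,0,0,-1.95,5.6,-3.2,45],[0,0,0,-1.95,5.6,-3.2,45],[0,0,0,-1.95,5.6,-3.2,45]]]}}

```text
clock: 11.03
eef_pos: [0.3974, 0.2497, 0.1838]
tool_rot: [3.141, -0.001, -0.097]
contact_force: [-0.8, 0.1, -1.2]
finger_gap: 0.598
```

```bash
python3 - <<'E'
from h import *
W=bot.snapshot("wrist");S=bot.snapshot("side");np.save("w6.npy",W,allow_pickle=True)
cv2.imwrite("pics/j.png",np.hstack([cv2.resize(W["img"],(440,330)),cv2.resize(S["img"][220:384,120:299],(360,330))]))
s=bot.read_state();print(s["clock"],s["eef_pos"],s["tool_rot"],s["finger_gap"],s["contact_force"])
E
```

```text
11.1333 [0.39781013 0.24979264 0.18451264] [-3.14074885e+00 -1.81620262e-03 -9.72986495e-02] 0.5927822886260994 [-0.01690238 -1.03302581 -0.94378592]
```

View pics/j.png

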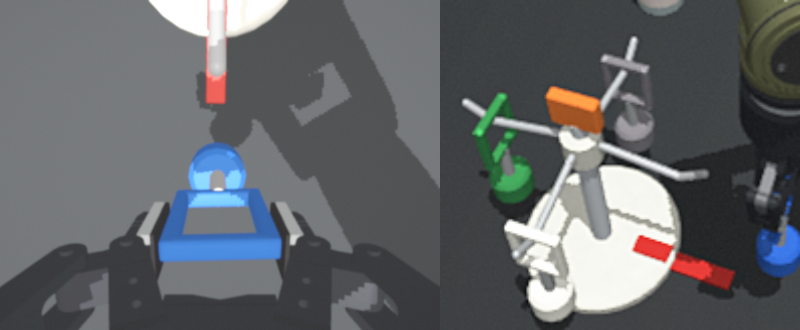

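The wrist view shows the rod centred over the pointer (x≈217) and lined up with the middle of the loop (x≈220). Now I'll move level inward over the tip.

>>> {"method": "play_rows", "body": {"commands": [[[0,0,0,0.4,-0.04,-0.1,45],[0,0,0,0.9,-0.09,-0.1,45],[0,0,0,1.4,-0.14,-0.1,45],[0,0,0,1.9,-0.18,-0.1,45],[0,0,0,2.4,-0.23,-0.1,45],[0,0,0,2.9,-0.28,-0.1,45],[0,0,0,3.2,-0.31,-0.1,45],[0,0,0,3.25,-0.31,-0.1,45],[0,0,0,3.25,-0.31,-0.1,45]]]}}

```text
clock: 11.88
eef_pos: [0.4949, 0.2407, 0.1808]
tool_rot: [-3.141, -0.0, -0.097]
contact_force: [-0.0, 0.1, -1.5]
finger_gap: 0.599
```

```bash
python3 - <<'E'
from h import *
W=bot.snapshot("wrist");S=bot.snapshot("side");np.save("w7.npy",W,allow_pickle=True)
cv2.imwrite("pics/k.png",np.hstack([cv2.resize(W["img"],(440,330)),cv2.resize(S["img"][220:384,120:299],(360,330))]))
s=bot.read_state();print(s["clock"],s["eef_pos"],s["tool_rot"],s["finger_gap"],s["contact_force"])
E
```

```text
11.9833 [0.49399113 0.2410061  0.18042242] [-3.14158499e+00  3.50115290e-04 -9.59051264e-02] 0.5980417044941251 [ 0.24184411  0.05731076 -1.72698769]
```

View pics/k.png

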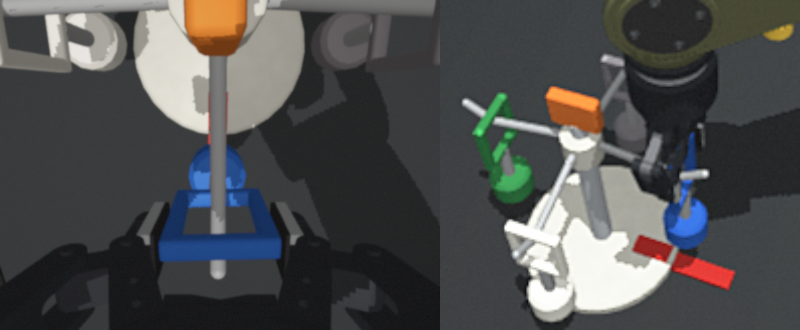

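```bash
python3 - <<'E'
from h import *
W=np.load("w7.npy",allow_pickle=True).item();S=bot.snapshot("side")
u=round(217.5/440*512)
for v in range(215,330,4):print(v,W["img"][v,u].tolist(),W["img"][v,u+12].tolist())
X=np.array([.4945,.241,0])
for n,z in(("top .219",.219),("open top .211",.211),("open bot",.161),("bot",.153)):print(n,proj(W,X+[0,0,z]),proj(S,X+[0,0,z]))
print("tip",proj(W,(.4666,.2444,.193)),proj(S,(.4666,.2444,.193)))
a=cv2.resize(W["img"][200:330,190:320],(400,400),interpolation=2);b=cv2.resize(S["img"][260:350,215:305],(400,400),interpolation=2)
cv2.imwrite("pics/l.png",np.hstack([a,b]))
E
```

```text
215 [119, 120, 120] [205, 125, 69]
219 [120, 120, 120] [171, 99, 53]
223 [119, 120, 120] [117, 60, 26]
227 [121, 121, 121] [144, 79, 40]
231 [119, 120, 120] [142, 75, 36]
235 [119, 119, 120] [137, 74, 36]
239 [119, 120, 120] [117, 66, 41]
243 [120, 120, 120] [60, 60, 58]
247 [117, 118, 119] [62, 61, 60]
251 [119, 120, 120] [62, 61, 59]
255 [158, 158, 158] [60, 60, 58]
259 [159, 159, 159] [61, 60, 58]
263 [160, 161, 161] [61, 60, 57]
267 [159, 160, 160] [62, 61, 60]
271 [142, 135, 133] [75, 53, 43]
275 [95, 47, 20] [97, 50, 22]
279 [115, 60, 29] [117, 61, 25]
283 [134, 71, 34] [133, 70, 33]
287 [137, 74, 36] [136, 73, 34]
291 [137, 72, 34] [136, 72, 33]
295 [136, 72, 34] [136, 71, 33]
299 [135, 71, 33] [133, 69, 29]
303 [150, 142, 138] [77, 59, 51]
307 [160, 160, 160] [61, 59, 59]
311 [160, 161, 161] [61, 60, 58]
315 [171, 172, 172] [60, 59, 56]
319 [189, 190, 190] [62, 62, 59]
323 [162, 163, 163] [60, 58, 56]
327 [61, 60, 58] [59, 59, 56]
top .219 [253.9 296.8] [238.6 294. ]
open top .211 [254.  284.7] [238.9 296.5]
open bot [254.5 233.5] [240.2 311.1]
bot [254.5 227.8] [240.4 313.4]
tip [252.7 320.7] [253.4 306.4]
```

View pics/l.png

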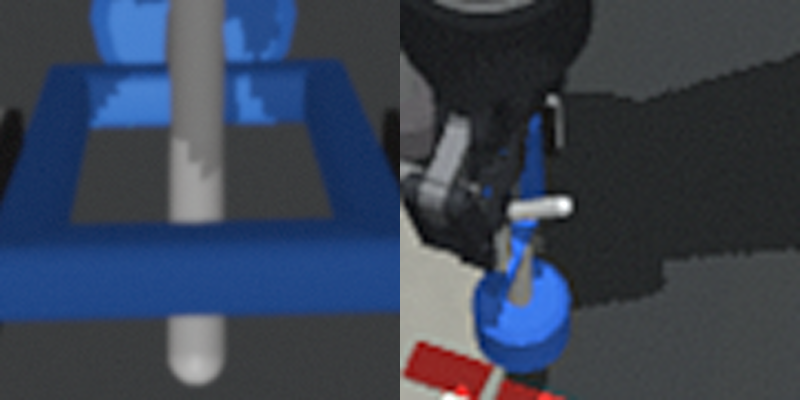

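The close crop confirms the rod passes under the loop's top bar and through the middle of the opening, with its tip showing beyond. Now I'll lower it.

>>> {"method": "play_rows", "body": {"commands": [[[0,0,0,0.03,0,-0.3,45],[0,0,0,0.03,0,-0.6,45],[0,0,0,0.03,0,-0.85,45],[0,0,0,0.03,0,-0.95,45],[0,0,0,0.03,0,-1,45],[0,0,0,0.03,0,-1,45],[0,0,0,0.03,0,-1,45]]]}}

```text
clock: 12.62
eef_pos: [0.4991, 0.2418, 0.1538]
tool_rot: [-3.139, -0.01, -0.095]
contact_force: [6.0, -1.3, 8.8]
finger_gap: 0.597
```

```bash
python3 - <<'E'
from h import *
s=bot.read_state();print(s["clock"],s["eef_pos"],s["tool_rot"],s["finger_gap"],s["contact_force"])
W=bot.snapshot("wrist");u=254
print([(v,int(W["img"][v,u,0])-int(W["img"][v,u,2])) for v in range(240,330,4)])
for z in(.187,.189,.192):print(z,proj(W,(.4954,.241,z)), proj(W,(.4954,.241,z-.008)))
E
```

```text
12.6167 [0.49906554 0.24181669 0.15377522] [-3.13872873 -0.00982357 -0.09547135] 0.5970104432797876 [ 5.98769375 -1.34479236  8.84117889]
[(240, -1), (244, -1), (248, 0), (252, 0), (256, -1), (260, -2), (264, 0), (268, 0), (272, 39), (276, 76), (280, 93), (284, 101), (288, 101), (292, 101), (296, 103), (300, 97), (304, 3), (308, -1), (312, -1), (316, -1), (320, -1), (324, 0), (328, -1)]
0.187 [257.6 296.1] [257.6 284.7]
0.189 [257.7 299.1] [257.6 287.4]
0.192 [257.7 303.9] [257.6 291.7]
```

The loop has contact (about 9 N upward), so it is resting on the rod. I'll open slowly and rise straight up.

>>> {"method": "play_rows", "body": {"commands": [[[0,0,0,0,0,0,54],[0,0,0,0,0,0,58],[0,0,0,0,0,0,64],[0,0,0,0,0,0,72],[0,0,0,0,0,0,80],[0,0,0,0,0,0,80],[0,0,0,0,0,0.4,80],[0,0,0,0,0,1,80],[0,0,0,0,0,2,80],[0,0,0,0,0,3.2,80],[0,0,0,-0.5,0,4.5,80],[0,0,0,-1.5,0,5.5,80]]]}}

```text
clock: 13.67
eef_pos: [0.4523, 0.2411, 0.3189]
tool_rot: [-3.14, -0.003, -0.097]
contact_force: [0.3, 0.4, 1.6]
finger_gap: 0.939
```

>>> {"method": "play_rows", "body": {"commands": [[[0,0,0,-0.8,-1,0.5,80],[0,0,0,-1.2,-2,0.5,80],[0,0,0,-1.2,-3.2,0.5,80],[0,0,0,-1.2,-4.4,0.5,80],[0,0,0,-1.2,-5.6,0.5,80],[0,0,0,-1.2,-6.8,0.5,80],[0,0,0,-1.2,-8,0.5,80],[0,0,0,-1.2,-8,0.5,80],[0,0,0,-1.2,-8,0.5,80],[0,0,0,-1.2,-8,0.5,80]]]}}

```text
clock: 14.5
eef_pos: [0.4149, 0.0014, 0.3304]
tool_rot: [-3.141, -0.001, -0.096]
contact_force: [-0.1, -0.1, -0.0]
finger_gap: 0.935
```

```bash
python3 - <<'E'
from h import *
np.set_printoptions(precision=4,suppress=True)
s=bot.read_state();print(s["clock"],s["eef_pos"],s["contact_force"])
T=bot.snapshot("top");S=bot.snapshot("side")
ax=np.array([.595,.232])
hs=cv2.cvtColor(T["img"],cv2.COLOR_BGR2HSV)
m=cv2.inRange(hs,(8,160,90),(20,255,255));m[:,:100]=0;m[:,160:]=0;m[:110]=0;m[200:]=0
r=cv2.minAreaRect(np.argwhere(m)[:,::-1].astype(np.float32));print("bar top view",r)
d=cv2.boxPoints(r);print([atz(T,*q,.25)[:2] for q in d])
for p,n in((T,"top"),(S,"side")):
    h=cv2.cvtColor(p["img"],cv2.COLOR_BGR2HSV);m=cv2.inRange(h,(100,120,50),(125,255,255));k,l,st,ce=cv2.connectedComponentsWithStats(m)
    print(n,"seat px",proj(p,(.4955,.2416,.15)),[ (st[i].tolist()) for i in range(1,k) if st[i,4]>40])
a=cv2.resize(T["img"][100:270,70:240],(400,400),interpolation=2);b=cv2.resize(S["img"][214:384,115:285],(400,400),interpolation=2)
cv2.imwrite("pics/m.png",np.hstack([a,b]))
E
```

```text
14.5 [0.4149 0.0014 0.3304] [-0.0626 -0.08   -0.0467]
bar top view ((127.1199951171875, 152.16000366210938), (9.616652488708496, 21.77889060974121), 8.13010311126709)
[array([0.5656, 0.2418]), array([0.6208, 0.2378]), array([0.6175, 0.214 ]), array([0.5624, 0.2183])]
top seat px [131.2 197.5] [[287, 179, 19, 25, 282], [117, 192, 31, 19, 297], [349, 206, 27, 21, 347], [347, 240, 30, 16, 293], [0, 323, 45, 43, 1332]]
side seat px [239.9 314.4] [[334, 134, 10, 28, 143], [328, 163, 16, 15, 180], [264, 167, 20, 24, 256], [266, 193, 16, 17, 199], [231, 292, 22, 57, 695]]
```

View pics/m.png

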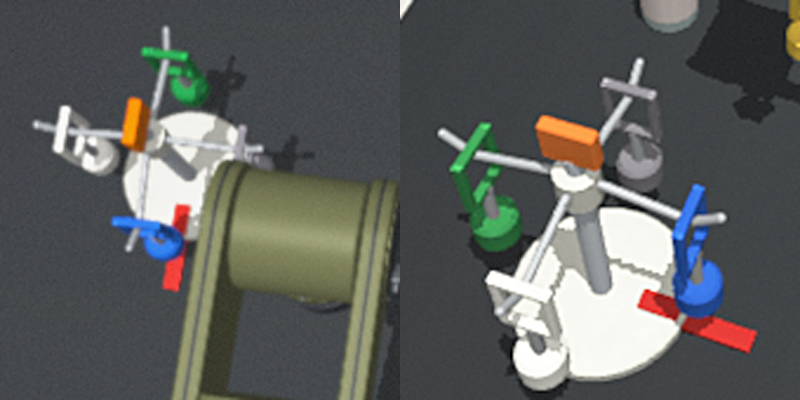

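>>> {"method": "play_rows", "body": {"commands": [[[0,0,0,0,0,0,80],[0,0,0,0,0,0,80],[0,0,0,0,0,0,80],[0,0,0,0,0,0,80],[0,0,0,0,0,0,80],[0,0,0,0,0,0,80],[0,0,0,0,0,0,80],[0,0,0,0,0,0,80],[0,0,0,0,0,0,80]]]}}

```text
clock: 15.35
eef_pos: [0.415, 0.0011, 0.3297]
tool_rot: [-3.142, -0.0, -0.096]
contact_force: [-0.2, -0.7, 0.2]
finger_gap: 0.94
```

```bash
python3 - <<'E'
from h import *
np.set_printoptions(precision=4,suppress=True)
T=bot.snapshot("top");S=bot.snapshot("side")
q=[atz(T,70+x/400*170,100+y/400*170,.188)[:2] for x,y in((166,32),(131,246))];d=q[1]-q[0];print("rod",np.arctan2(d[1],d[0]))
h=cv2.cvtColor(S["img"],cv2.COLOR_BGR2HSV);m=cv2.inRange(h,(100,120,50),(125,255,255));k,l,st,ce=cv2.connectedComponentsWithStats(m);print([st[i].tolist() for i in range(1,k) if st[i,4]>40])
bot.close_job()
E
```

```text
rod 3.0436324212282484
[[334, 134, 10, 28, 145], [328, 163, 16, 15, 180], [264, 167, 20, 24, 254], [265, 193, 17, 17, 200], [231, 292, 22, 57, 695]]
the job is handed in; nothing more can be done
```

The blue wrench now hangs by its loop on the empty hook, and the hook points along the red pointer. I handed the job in at about 15.5 s of the 51 s allowed.

I turned the carousel about 0.90 rad clockwise by the orange bar. I then took the farthest of the four blue wrenches (0.68 m from the base), passed its loop over the hook tip, lowered it onto the rod and let go. The highest contact force I read was about 9 N vertically, as the loop came to rest on the rod, and about 8 N sideways while turning the bar. Both are well below the limits.

- **Hook angle:** the rod lay at 3.044 rad after hanging, the same as before. The pointer measured 3.026 to 3.065 rad; the wrist and top views disagree by about 0.04 rad, and the rod lies between them. The hook is therefore within about 1° of the pointer.
- **Wrench:** it stayed still on the hook between the last two pictures, with the arm clear and no contact force.
- **Other things:** the other three blue wrenches showed no movement. I did not measure the yellow wrench and the two bottles again at the end, but nothing was touched near them.

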